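# Third hand at the rack jig: fetch the long oak rail and hold it against the sprung stop

### The arm

A 6-joint arm with a two-finger parallel gripper is mounted at the origin on the work surface. World frame = base frame: x ahead of the robot, y to its left, z up, the work surface at z = 0. Lengths are in mm, angles in degrees, forces in N, time in s.
With the tool pointing down it reaches from about 350 to 850 mm from the base axis. Payload 8.1 kg.
Tool frame: the origin (TCP) lies at the very end of the fingers, on their centre line; the grasp point (between the pads) lies 19 mm behind it; z points along the fingers, y is the direction in which the jaws open and shut (so a half turn about z gives the same grasp; the last joint's range is limited). The gripper opens to 85 mm and grips with 20 to 120 N. Pads are 22 mm wide; open, the fingers measure 114 mm over their backs; the gripper's body (76 mm by 85 mm) begins 54 mm behind the grasp point. The pads swing forward as they close: fully open they stand 13 mm farther back than shut.
Start: joints at [-68.663, 7.471, 85.268, -0, 87.261, -4.893], TCP at [265.205, -538.211, 231.292] pointing down, gripper open.
Joint ranges: [-169.43, 169.43], [-51.17, 129.36], [1.28, 143.12], [-76.62, 256.62], [0, 156.53], [-152.29, 152.29]. Speed limits (degrees/s): [136.94, 136.94, 159.86, 180, 180, 180].

### API

Orientations are given as [roll, pitch, yaw] about the fixed x, y, z axes, in that order (R = Rz(yaw) Ry(pitch) Rx(roll)).
In Python, from bench import r gives the robot as it stands.
- The arm moves only by the shell command python3 -m jog 'ROWS' [OPENING] [FORCE]. ROWS is JSON, a list of rows, each a list of 6 numbers: the shift along the tool's x, y, z normalised to -1 to 1, where 1 is 0.25 m, then the turn, a rotation vector about the tool's x, y, z normalised to -1 to 1, where 1 is pi rad. In form: [[x, y, z, ax, ay, az], ...]. A call has 1 to 10 rows; each row is the pose to reach, as a shift and turn from the pose commanded when the call began, along the tool's axes at that moment, turning the shorter way round; what a row does not reach only later rows make up. A row lasts 1/10 s, in which the tool goes at most 50 mm and 8.59 degrees, less where a joint would pass 70% of its speed; a pose out of reach is approached as far as the arm can. A call with a number of a shift or a turn outside -1 to 1 is refused whole. A call with a gripper value outside its range is refused whole. OPENING is the opening, from 0 (shut) to 1 (fully open), set as the call begins (- or left out, the last holds). The fingers move at their own pace and stop on an object; FORCE is the grip in N (left out, the last holds). Time passes only in rows, so rows that repeat a pose let the fingers close. It gives the time, the measured TCP pose, the force and the opening at its end, in the units of the state.
- r.sense(): the state, without advancing time (a new reading comes with each control period).
- r.snapshot(name): name is "scene" or "top"; returns a dict with "pixels" (384x512x3 uint8, red, green, blue), "intrinsics" (3x3 intrinsics, pixels), "dist" ([k1, k2, p1, p2, k3] as OpenCV has them; the pictures are not rectified), "extrinsics" (4x4, takes a point from camera to world coordinates). Camera axes: x right, y down, z forward; pixel columns grow to the right and rows downward; lengths in mm; the calibration is good to about 2 mm. A picture is of the moment at which its call begins. There is no depth.
- r.hand_in(): hands the job in, once; it reports no verdict.
The state is a dict: "time": time; "joint_pos": joint angles; "qd": joint speeds; "joint_efforts": joint torques, N m; "tool_pos": TCP position; "tcp_rot": TCP orientation; "ft_force": force on the tool from outside, world axes, zero at the start; "wrist_torque": the same for the moment, N m; "finger_gap": finger opening in mm.
Only numpy, scipy, OpenCV 4.12 (cv2) and the standard library are available. Lean on these libraries where they do the work, as an engineer would, in place of code of your own. Each camera call takes 0.05 s, during which the arm holds its last target.

### The job

Pull the small cabinet's top drawer all the way out to its stop, and take the longer of the two dark oak rails out of it, leaving the shorter one inside. Lay the long rail flat in the channel of the assembly jig and push it end-on against the sprung steel stop plate, steadily, until the plate has yielded about half of its 20 mm travel (about 10 N), never driving it to the end of its travel. Finish like that, still holding the rail and still pressing, so that a colleague can fasten it; leave everything else on the counter where it is.

Things in the scene. Friction and masses are not known exactly. Their poses are not given: they have to be found in the camera images.
- cab_drawer0 (a joint): Pull-out of the top drawer in m: 0 closed, 0.175 fully out at its stop. It moves along the handle's -x with about 1 N of friction and stays where it is left; it may start a little ajar. Inside it measures 190 (x) by 228 mm (y), its inner floor is 97 mm above the counter, its side walls reach 152 mm and its front 162 mm above the counter.
- cab_drawer0_handle (a point): Middle of the bar handle of the top of two drawers in a low oak cabinet (235 deep, 270 wide, 174 mm high, fixed, front to the robot). Axes: x into the cabinet (the drawer slides out along -x), y along the bar, z up. Level steel bar, 11 mm thick, 120 mm long, its centre 35 mm in front of the drawer's face, 38 mm below the cabinet's top; it moves with the drawer.
- long_rail: The rail to fetch: straight dark oak rail, 120 long (its x) x 32 wide (its y) x 40 mm high (its z), 0.08 to 0.16 kg, both ends alike. Origin: centre of its underside. It lies on the top drawer's floor, roughly along the handle's x, in the left or right half of the drawer, and moves out with the drawer; with the drawer fully out it lies wholly in front of the cabinet.
- short_rail: The other rail in the same drawer, of the same wood and section but only 75 mm long; about 95 mm beside the long one. Origin: centre of its underside. To be left in the drawer.
- jig: Plywood assembly jig fixed to the counter, 300 (x) x 110 (y) x 12 mm base. Origin: centre of the base's underside; the base's top is 12 mm above it. Two cheeks rising 6 mm above the base, from x = -140 to x = +30 mm, form a channel 42 mm wide (5 mm play on each side of a rail) along the jig's x through its centre, open at the -x end. The sprung stop stands at the +x end; a rail in the channel is pushed towards the jig's +x.
- stop_unit: The sprung stop on the jig: a fixed dark steel block 30 (x) x 90 (y) x 40 mm high with the sprung stop plate in front of it on two guide rods. Origin: centre of the block's underside, on the jig's base, 115 mm along the jig's +x from its origin.
- stop (a joint): How far the stop plate has been pushed in, in m, along the jig's +x: 0 at rest, 0.020 at the end of its travel. Spring 1 N per mm (no preload): 0.010 means 10 N.
- stop_face (a point): Centre of the face of the stop plate that the rail's end is pushed against, 20 mm above the jig's base; 60 mm along the jig's +x from its origin when at rest; it moves with the plate. The plate is 75 wide, 8 thick and reaches 43 mm above the base.
- wine_bottle: Bystander: green wine bottle standing on the counter beyond the jig's stop, 74 mm diameter, 290 mm high. Origin: centre of its foot.
- screwdriver: Bystander: screwdriver lying on the counter between cabinet and jig.
- mallet: Bystander: hammer lying on the counter to the right of the jig.
- cork_tray: Bystander: small open wooden tray, 100 x 80 x 50 mm, full of corks, on the counter to the right.
- cup: Bystander: white cup, 76 mm diameter, 90 mm high, left of the cabinet's drawer.
- jar: Bystander: amber jar, 70 mm diameter, 90 mm high, to the left of the cabinet.
- coaster: Bystander: brass ring 84 mm wide, 15 mm high, lying on the middle of the cabinet's top.

How it is judged:
By the outcome, as a careful person would: the job done as asked, in the order asked, and still so for the second after the job is handed in, while the arm keeps its last pose, push and grip.
It also fails if it takes over 64 s, if anything falls off the work surface, if the arm or the gripper's body presses on something with over 40 N, if the wrist force passes 120 N, or if a joint passes its speed limit or range.

## Working session

There is one attempt and no reset: what is moved stays moved. The work goes in short steps, Python scripts to look and compute and a shell command to move; the robot and the scene stay as the last step left them, time stands still between calls to the robot, and variables do not carry over. Pictures are saved under pics/ and viewed, and the job is handed in when it is done.

```bash
mkdir -p pics; ls; python3 - <<'E'
from bench import r
import cv2
s=r.sense(); print(s)
for n in("scene","top"):
    d=r.snapshot(n); cv2.imwrite(f"pics/{n}0.png",cv2.resize(d["pixels"][:,:,::-1],(800,600),interpolation=cv2.INTER_CUBIC)); print(n,d["intrinsics"],d["dist"],d["extrinsics"])
E
```

```text
pics
{'time': 0.0, 'joint_pos': array([-6.86641495e+01,  7.51638318e+00,  8.53305454e+01, -1.64183732e-03,
        8.72618330e+01, -4.89279661e+00]), 'qd': array([ 0.04343938, -0.11458816,  0.04100806, -0.07305884, -0.03376418,
       -0.02381687]), 'joint_efforts': array([-2.87859275e-04, -5.69394636e+01, -5.00549877e+01, -2.54439519e-04,
        1.50504842e-02,  2.60800891e-05]), 'tool_pos': array([ 264.97999511, -537.68926042,  230.2190127 ]), 'tcp_rot': array([-1.79891495e+02, -7.64261819e-03,  2.62287199e+01]), 'ft_force': array([-0.06978091, -0.01543337, -1.13811256]), 'wrist_torque': array([ 0.03665228, -0.02701795,  0.00293781]), 'finger_gap': 85.55136786880246}
scene [[384.13519277   0.         249.42413948]
 [  0.         384.13519277 195.63040884]
 [  0.           0.           1.        ]] [0.04450028 0.         0.         0.         0.        ] [[-3.39894274e-01  6.24572187e-01 -7.03122654e-01  1.44922514e+03]
 [ 9.40225208e-01  2.42504744e-01 -2.39098321e-01  2.99251176e+02]
 [ 2.11764179e-02 -7.42361794e-01 -6.69664488e-01  9.30060496e+02]
 [ 0.00000000e+00  0.00000000e+00  0.00000000e+00  1.00000000e+00]]
top [[436.16151719   0.         256.63830014]
 [  0.         436.16151719 193.37265619]
 [  0.           0.           1.        ]] [-0.11976242  0.          0.          0.          0.        ] [[-1.65967214e-02 -9.98949631e-01  4.27104521e-02  5.43924566e+02]
 [-9.99751817e-01  1.59448412e-02 -1.55584657e-02  1.52585123e+01]
 [ 1.48611122e-02 -4.29580716e-02 -9.98966341e-01  1.39016792e+03]
 [ 0.00000000e+00  0.00000000e+00  0.00000000e+00  1.00000000e+00]]
```

View pics/scene0.png

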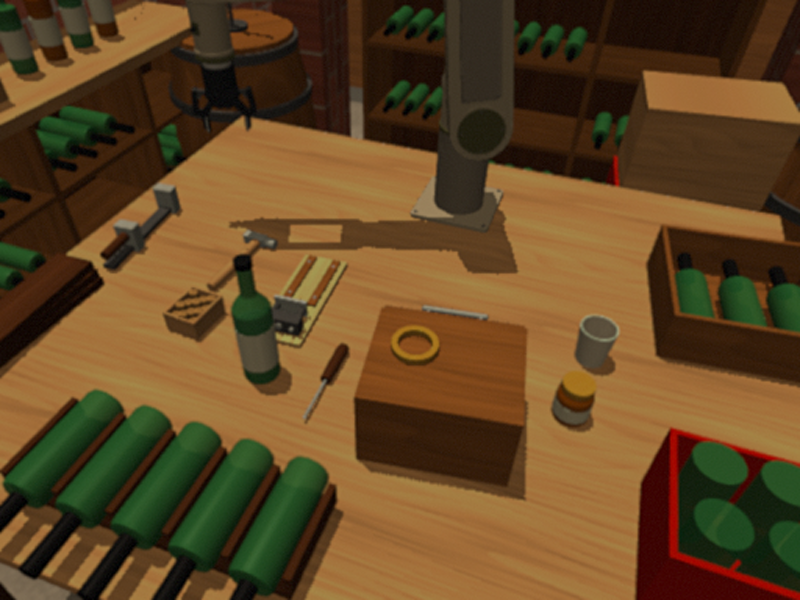

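View pics/top0.png

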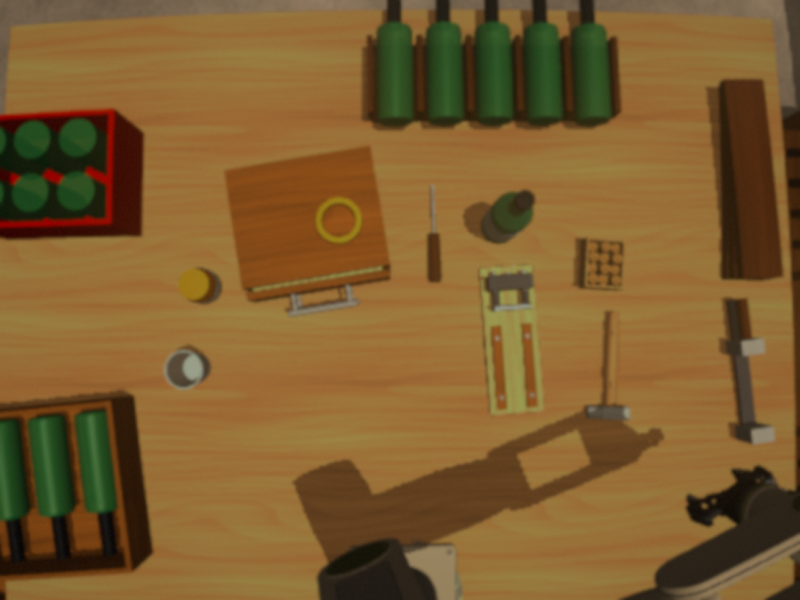

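The top view shows the cabinet at left, with the drawer slightly ajar and handle ends near (290,311) and (357,303). The jig is at right, with corners near (480,268), (530,264), (541,409) and (491,412). I'll crop for finer pixel positions.

```bash
cat > h.py <<'E'
import numpy as np, cv2
from bench import r
def und(d,uv):
    return cv2.undistortPoints(np.array(uv,float).reshape(-1,1,2),d["intrinsics"],np.array(d["dist"],float)).reshape(-1,2)
def p2w(d,uv,z):
    n=und(d,uv); T=d["extrinsics"]; o=T[:3,3]; D=np.c_[n,np.ones(len(n))]@T[:3,:3].T
    z=np.broadcast_to(z,len(n)); return o+D*((z-o[2])/D[:,2])[:,None]
def w2p(d,P):
    T=np.linalg.inv(d["extrinsics"]); rv=cv2.Rodrigues(T[:3,:3])[0]
    return cv2.projectPoints(np.array(P,float).reshape(-1,1,3),rv,T[:3,3],d["intrinsics"],np.array(d["dist"],float))[0].reshape(-1,2)
def crop(d,u0,v0,w,h,s,name):
    c=cv2.resize(np.ascontiguousarray(d["pixels"][v0:v0+h,u0:u0+w,::-1]),None,fx=s,fy=s,interpolation=cv2.INTER_CUBIC)
    cv2.imwrite("pics/"+name,c)
E
python3 - <<'E'
from h import *
d=r.snapshot("top"); crop(d,138,85,130,125,4.8,"cabtop.png"); crop(d,295,160,65,110,5.4,"jigtop.png")
E
```

```text
(no output)
```

View pics/cabtop.png

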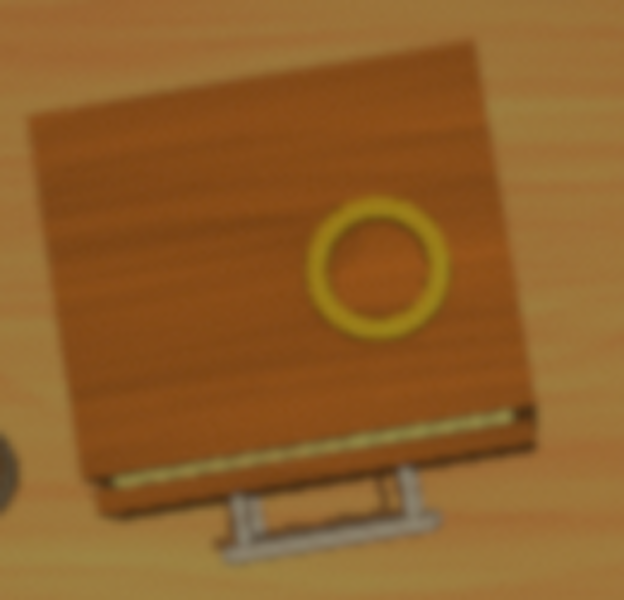

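View pics/jigtop.png

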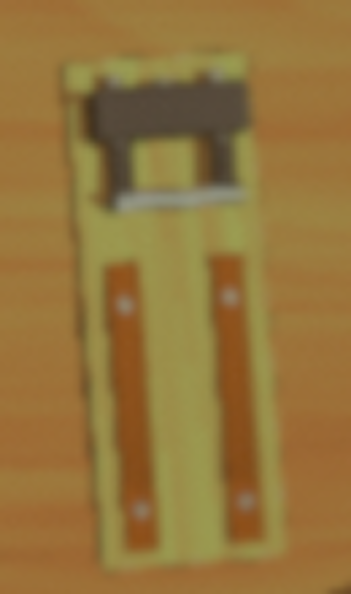

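In the crops, the handle bar runs from (225,553) to (438,520) and the cabinet top's back corners are at (30,115) and (473,40). The jig base corners are at (63,63), (247,55), (285,555) and (105,568).

```bash
python3 - <<'E'
from h import *
d=r.snapshot("top")
f=lambda a,u,v,s:(np.array(a,float)+.5)/s-.5+[u,v]
c=p2w(d,f([[30,115],[473,40],[533,408],[82,478]],138,85,4.8),174); print(c.round(1)); print(np.linalg.norm(c-np.roll(c,-1,0),axis=1))
h=p2w(d,f([[228,553],[436,520]],138,85,4.8),141); print(h.round(1),np.linalg.norm(h[0]-h[1]),h.mean(0))
e=h[0]-h[1];print("yaw of handle y",np.degrees(np.arctan2(e[1],e[0]))-90)
e=c[0]-c[1];print("yaw cab",np.degrees(np.arctan2(e[1],e[0]))-90)
j=p2w(d,f([[63,63],[247,55],[285,555],[105,568]],295,160,5.4),12); print(j.round(1),np.linalg.norm(j-np.roll(j,-1,0),axis=1),j.mean(0))
e=(j[0]+j[1]-j[2]-j[3]);print("yaw jig",np.degrees(np.arctan2(e[1],e[0])))
k=p2w(d,f([[104,263],[137,262],[210,256],[242,255],[127,550],[158,549],[229,543],[263,542]],295,160,5.4),18); print(k.round(1))
E
```

```text
[[842.1 312.7 174. ]
 [881.9  49.7 174. ]
 [662.8  17.6 174. ]
 [626.2 281.6 174. ]]
[265.972111   221.44761272 266.57568786 218.11188997]
[[582.1 201.2 141. ]
 [599.9  76.6 141. ]] 125.8911005630921 [590.99787093 138.91530389 141.        ]
yaw of handle y 8.103040083637225
yaw cab 8.607399377247674
[[ 670.7 -165.2   12. ]
 [ 674.  -274.9   12. ]
 [ 378.8 -290.9   12. ]
 [ 373.9 -184.1   12. ]] [109.67358603 295.63705302 106.94070374 297.47220032] [ 524.35805632 -228.75297447   12.        ]
yaw jig 3.3677381671512365
[[ 552.5 -186.    18. ]
 [ 552.8 -205.4   18. ]
 [ 555.5 -248.6   18. ]
 [ 555.8 -267.6   18. ]
 [ 384.8 -196.3   18. ]
 [ 384.9 -214.5   18. ]
 [ 387.4 -256.5   18. ]
 [ 387.5 -276.6   18. ]]
```

```bash
python3 - <<'E'
from h import *
d=r.snapshot("scene"); crop(d,222,185,125,125,4.8,"cabsc.png"); crop(d,160,155,70,70,8,"jigsc.png")
E
```

```text
(no output)
```

View pics/cabsc.png

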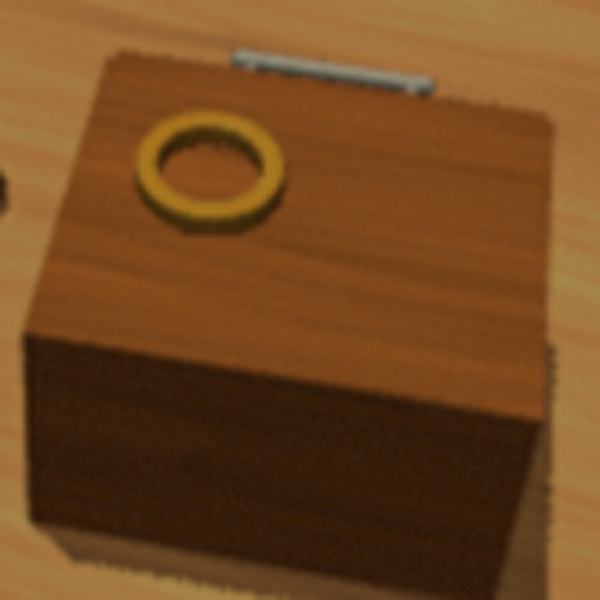

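View pics/jigsc.png

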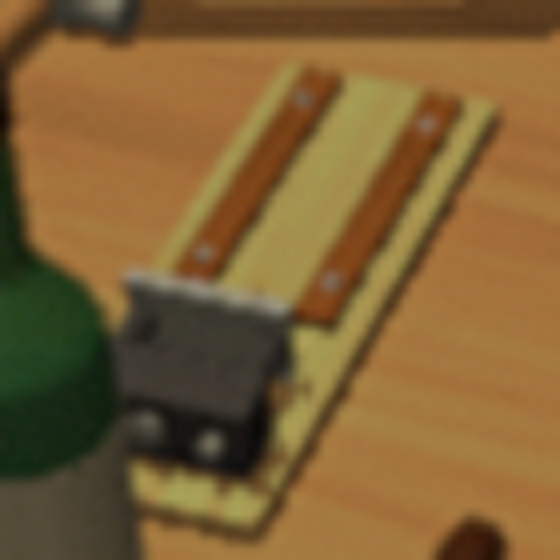

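The scene view gives the cabinet top corners at (27,335), (545,415), (550,118) and (115,55), and the bar from (234,58) to (433,84). Three jig corners are visible, at (285,63), (498,105) and (258,530). Next I fit the poses jointly across both views.

```bash
python3 - <<'E'
from h import *
from scipy.optimize import least_squares
dt=r.snapshot("top"); ds=r.snapshot("scene")
f=lambda a,u,v,s:(np.array(a,float)+.5)/s-.5+[u,v]
def fit(sets,x0,zs=None):
    # sets: (d, uv, localpts)
    def W(p,L):
        c,s=np.cos(p[2]),np.sin(p[2]); L=np.array(L,float)
        return np.c_[p[0]+c*L[:,0]-s*L[:,1],p[1]+s*L[:,0]+c*L[:,1],L[:,2]]
    res=lambda p:np.concatenate([(w2p(d,W(p,L))-uv).ravel() for d,uv,L in sets])
    o=least_squares(res,x0); print(o.x[:2].round(1),np.degrees(o.x[2]).round(2),"\n",o.fun.reshape(-1,2).round(1).tolist())
    return o.x
cab=[[117.5,135,174],[117.5,-135,174],[-117.5,-135,174],[-117.5,135,174]]
T=(dt,f([[30,115],[473,40]],138,85,4.8),cab[:2]); S=(ds,f([[545,415],[27,335],[115,55],[550,118]],222,185,4.8),cab)
print("cab T+S");x0=[750,165,.14]
c=fit([T,S],x0); fit([S],x0); fit([T],x0)
hb=[[0,60,141],[0,-60,141]]; hc=[[0,60,138],[0,-60,138]]
print("handle")
HT=(dt,f([[226,553],[438,520]],138,85,4.8),hb);HS=(ds,f([[433,84],[234,58]],222,185,4.8),hc)
h=fit([HT,HS],[590,139,.14]);fit([HT],[590,139,.14]);fit([HS],[590,139,.14])
print("ajar approx", -( (h[:2]-c[:2])@[np.cos(c[2]),np.sin(c[2])])-117.5-35, "lat",(h[:2]-c[:2])@[-np.sin(c[2]),np.cos(c[2])])
B=[[150,55,12],[150,-55,12],[-150,-55,12],[-150,55,12]]
ch=[[30,21,18],[-140,21,18],[30,-21,18],[-140,-21,18]]
print("jig")
JT=(dt,f([[63,63],[247,55],[285,555],[105,568],[137,262],[158,549],[210,256],[229,543]],295,160,5.4),B+ch)
JS=(ds,f([[258,533],[285,63],[498,105]],160,155,8),[B[0],B[2],B[3]])
fit([JT,JS],[524,-229,.05]);fit([JT],[524,-229,.05]);fit([JS],[524,-229,.05])
E
```

```text
cab T+S
[746.9 164.9] 8.93 
 [[-1.3, 0.1], [-0.0, -0.7], [0.0, 1.8], [-1.1, 0.2], [-0.8, -2.5], [1.1, -2.3]]
[747.6 165.7] 9.25 
 [[0.6, 2.0], [-0.8, 0.8], [-0.9, -2.2], [1.1, -2.2]]
[745.9 163.7] 8.6 
 [[-0.7, 0.1], [0.7, -0.1]]
handle
[590.1 139.8] 8.58 
 [[1.1, 0.3], [-1.8, 0.3], [-1.6, 0.6], [0.7, 0.2]]
[591.  138.9] 7.95 
 [[1.4, -0.2], [-1.4, 0.2]]
[588.  140.7] 10.12 
 [[-1.1, -0.1], [1.1, 0.2]]
ajar approx 6.280299496725149 lat -0.41635205457817753
jig
[ 524.9 -228.5] 3.29 
 [[-0.1, -0.2], [-0.0, -1.2], [0.4, 0.2], [-0.6, 0.6], [0.1, -0.3], [0.3, 0.3], [-0.3, -0.2], [0.3, 0.3], [-0.3, -0.4], [0.4, -0.1], [0.2, 0.0]]
[ 524.7 -228.5] 3.13 
 [[0.1, -0.2], [0.1, -1.1], [0.2, 0.3], [-0.7, 0.6], [0.1, -0.2], [0.2, 0.4], [-0.2, -0.1], [0.2, 0.4]]
[ 526.1 -228.1] 3.72 
 [[0.0, -0.1], [0.0, 0.1], [-0.0, 0.1]]
```

```bash
cat >> h.py <<'E'
from scipy.spatial.transform import Rotation as Ro
def plan(xyz,yaw,roll=180,pitch=0):
    s=r.sense(); R0=Ro.from_euler("xyz",s["tcp_rot"],degrees=True); R1=Ro.from_euler("xyz",[roll,pitch,yaw],degrees=True)
    t=R0.inv().apply(np.array(xyz)-s["tool_pos"])/250; w=(R0.inv()*R1).as_rotvec()/np.pi
    print("t",s["time"],"at",s["tool_pos"].round(1),s["tcp_rot"].round(2),"F",s["ft_force"].round(1),"gap",round(s["finger_gap"],1))
    print("ROW",t.round(4).tolist()+w.round(4).tolist())
E
python3 -c "
from h import *
plan([430,-200,232],62); plan([590.1,139.8,232],98.7)"
```

```text
t 0.35 at [ 265.2 -538.1  231. ] [-179.97   -0.     26.23] F [-0.4  0.4 -1. ] gap 85.6
ROW [1.1892, -0.9217, -0.0035, -0.0001, -0.0, -0.1987]
t 0.35 at [ 265.2 -538.1  231. ] [-179.97   -0.     26.23] F [-0.4  0.4 -1. ] gap 85.6
ROW [2.3644, -1.8579, -0.003, -0.0001, -0.0001, -0.4026]
```

```bash
python3 -m jog '[[0.95,-0.75,-0.02,0,0,-0.2],[0.95,-0.75,-0.02,0,0,-0.2],[0.95,-0.75,-0.02,0,0,-0.2],[0.95,-0.75,-0.02,0,0,-0.2],[0.95,-0.75,-0.02,0,0,-0.2],[0.95,-0.75,-0.02,0,0,-0.2],[0.95,-0.75,-0.02,0,0,-0.2],[0.95,-0.75,-0.02,0,0,-0.2]]' 0.3 40; python3 -c "
from h import *
plan([590.1,139.8,232],98.7)"
```

```text
time: 1.15
tool_pos: [396.0, -264.0, 236.6]
tcp_rot: [180.0, 0.0, 62.4]
ft_force: [-0.1, -0.3, -0.0]
finger_gap: 25.5
t 1.15 at [ 396.  -264.   236.6] [1.7996e+02 2.0000e-02 6.2410e+01] F [-0.1 -0.3 -0. ] gap 25.5
ROW [1.7912, -0.06, 0.0177, 0.0002, 0.0002, -0.2016]
```

```bash
python3 -m jog '[[0.95,-0.03,0,0,0,-0.1],[0.95,-0.03,0,0,0,-0.1],[0.95,-0.03,0,0,0,-0.1],[0.95,-0.03,0,0,0,-0.1],[0.95,-0.03,0,0,0,-0.1],[0.95,-0.03,0,0,0,-0.1]]'; python3 -c "
from h import *
plan([590.1,139.8,232],98.7)"
```

```text
time: 1.75
tool_pos: [500.7, -49.2, 236.1]
tcp_rot: [180.0, -0.1, 80.4]
ft_force: [0.6, 0.3, -0.5]
finger_gap: 25.6
t 1.75 at [500.7 -49.2 236.1] [ 1.800e+02 -6.000e-02  8.038e+01] F [ 0.6  0.3 -0.5] gap 25.6
ROW [0.8049, 0.2261, 0.0173, 0.0001, -0.0003, -0.1018]
```

```bash
python3 -m jog '[[0.805,0.226,0.02,0,0,-0.1018],[0.805,0.226,0.02,0,0,-0.1018],[0.805,0.226,0.02,0,0,-0.1018],[0.805,0.226,0.02,0,0,-0.1018],[0.805,0.226,0.02,0,0,-0.1018],[0.805,0.226,0.02,0,0,-0.1018]]'; python3 - <<'E'
from h import *
plan([590.1,139.8,117],98.7)
d=r.snapshot("top"); crop(d,138,85,130,125,4.8,"hand1.png")
d=r.snapshot("scene"); crop(d,222,100,125,125,4.8,"hand1s.png")
E
```

```text
time: 2.35
tool_pos: [589.8, 136.8, 230.4]
tcp_rot: [-179.9, 0.0, 98.6]
ft_force: [-0.2, -0.9, -0.6]
finger_gap: 25.6
t 2.35 at [589.8 136.8 230.4] [-1.7992e+02  3.0000e-02  9.8590e+01] F [-0.2 -0.9 -0.6] gap 25.6
ROW [0.0117, 0.0034, 0.4536, -0.0004, 0.0002, -0.0006]
```

View pics/hand1.png

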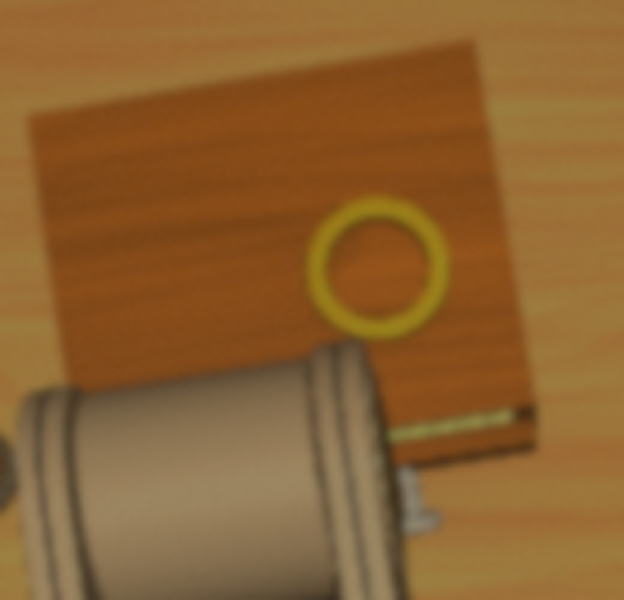

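View pics/hand1s.png

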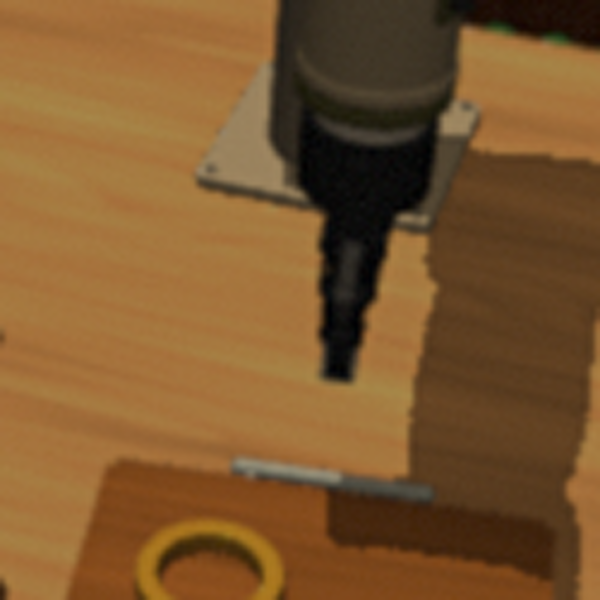

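The top crop shows the hand over the handle, and in the scene crop the finger tips at (340,378) line up above the bar's middle at (335,480). I'll lower in two steps and watch the force.

```bash
python3 -m jog '[[0.005,0.003,0.15,0,0,0],[0.005,0.003,0.3,0,0,0],[0.005,0.003,0.36,0,0,0],[0.005,0.003,0.4,0,0,0]]'; python3 -m jog '[[0,0,0.03,0,0,0],[0,0,0.05,0,0,0],[0,0,0.05,0,0,0]]'; python3 -c "
from h import *
plan([590.1,139.8,117],98.7)"
```

```text
time: 2.85
tool_pos: [588.8, 136.8, 130.0]
tcp_rot: [-179.9, 0.0, 98.4]
ft_force: [-0.3, 0.0, 0.6]
finger_gap: 25.7
time: 3.15
tool_pos: [590.7, 138.5, 120.0]
tcp_rot: [179.9, 0.0, 98.5]
ft_force: [0.3, 0.3, -0.7]
finger_gap: 25.9
t 3.15 at [590.7 138.5 120. ] [1.7988e+02 1.0000e-02 9.8540e+01] F [ 0.3  0.3 -0.7] gap 25.9
ROW [0.0054, -0.0017, 0.0121, 0.0007, 0.0001, -0.0009]
```

Clear of the bar, so I close on it.

```bash
python3 -m jog '[[0,0,0.01,0,0,0],[0,0,0.01,0,0,0],[0,0,0.01,0,0,0],[0,0,0.01,0,0,0],[0,0,0.01,0,0,0],[0,0,0.01,0,0,0]]' 0 40; python3 -c "
from h import *
plan([590.1,139.8,117],98.7)"
```

```text
time: 3.75
tool_pos: [590.8, 138.9, 117.7]
tcp_rot: [179.9, 0.0, 98.6]
ft_force: [1.1, -0.5, 5.8]
finger_gap: 9.3
t 3.75 at [590.8 138.9 117.7] [179.85   0.    98.57] F [ 1.1 -0.5  5.8] gap 9.3
ROW [0.004, -0.0023, 0.0028, 0.0008, 0.0, -0.0007]
```

```bash
python3 -m jog '[[0,-0.05,0,0,0,0],[0,-0.12,0,0,0,0],[0,-0.2,0,0,0,0],[0,-0.28,0,0,0,0],[0,-0.36,0,0,0,0],[0,-0.44,0,0,0,0],[0,-0.5,0,0,0,0],[0,-0.54,0,0,0,0],[0,-0.56,0,0,0,0],[0,-0.57,0,0,0,0]]'; python3 -m jog '[[0,-0.01,0,0,0,0],[0,-0.02,0,0,0,0],[0,-0.02,0,0,0,0]]';python3 -c "
from h import *
plan([590.1,139.8,117],98.7)"
```

```text
time: 4.75
tool_pos: [449.6, 117.3, 117.6]
tcp_rot: [179.8, 0.0, 98.6]
ft_force: [1.3, -2.8, 5.9]
finger_gap: 9.3
time: 5.05
tool_pos: [444.8, 116.6, 117.6]
tcp_rot: [179.9, 0.0, 98.6]
ft_force: [-1.2, -2.4, 6.7]
finger_gap: 10.0
t 5.05 at [444.8 116.6 117.6] [1.7987e+02 4.0000e-02 9.8560e+01] F [-1.2 -2.4  6.7] gap 10.0
ROW [0.0054, 0.5887, 0.0039, 0.0007, 0.0002, -0.0008]
```

```bash
python3 -m jog '[[0,-0.01,0,0,0,0],[0,-0.02,0,0,0,0],[0,-0.02,0,0,0,0]]'; python3 -m jog '[[0,-0.01,0,0,0,0],[0,-0.02,0,0,0,0],[0,-0.02,0,0,0,0]]';  python3 -m jog '[[0,-0.01,0,0,0,0],[0,-0.02,0,0,0,0],[0,-0.02,0,0,0,0]]'
```

```text
time: 5.35
tool_pos: [439.9, 115.8, 117.6]
tcp_rot: [179.9, 0.0, 98.6]
ft_force: [-1.1, -2.4, 7.4]
finger_gap: 9.5
time: 5.65
tool_pos: [434.9, 115.0, 117.6]
tcp_rot: [179.9, 0.0, 98.6]
ft_force: [-0.7, -2.3, 7.2]
finger_gap: 9.8
time: 5.95
tool_pos: [430.0, 114.3, 117.6]
tcp_rot: [179.9, 0.0, 98.6]
ft_force: [-0.7, -2.8, 7.7]
finger_gap: 9.5
```

```bash
python3 -m jog '[[0,-0.01,0,0,0,0],[0,-0.014,0,0,0,0],[0,-0.014,0,0,0,0]]'; python3 -m jog '[[0,-0.006,0,0,0,0],[0,-0.012,0,0,0,0],[0,-0.012,0,0,0,0]]'
```

```text
time: 6.25
tool_pos: [426.7, 113.8, 117.6]
tcp_rot: [179.9, 0.0, 98.6]
ft_force: [0.8, -3.6, 7.5]
finger_gap: 9.6
time: 6.55
tool_pos: [423.7, 113.3, 117.6]
tcp_rot: [179.9, 0.0, 98.6]
ft_force: [-0.0, -3.5, 7.8]
finger_gap: 9.5
```

```bash
python3 -m jog '[[0,-0.006,0,0,0,0],[0,-0.012,0,0,0,0],[0,-0.012,0,0,0,0]]'; python3 -m jog '[[0,-0.006,0,0,0,0],[0,-0.012,0,0,0,0],[0,-0.012,0,0,0,0]]'
```

```text
time: 6.85
tool_pos: [422.6, 113.2, 117.7]
tcp_rot: [179.6, 0.0, 98.6]
ft_force: [12.2, -1.3, -2.9]
finger_gap: 9.1
time: 7.15
tool_pos: [422.5, 113.1, 117.8]
tcp_rot: [179.2, 0.0, 98.5]
ft_force: [31.2, 2.9, -19.2]
finger_gap: 9.3
```

```bash
python3 -m jog '[[0,0.008,0,0,0,0],[0,0.018,0,0,0,0],[0,0.018,0,0,0,0]]';  python3 -m jog '[[0,0,0,0,0,0],[0,0,0,0,0,0],[0,0,0,0,0,0],[0,0,0,0,0,0]]' 0.3; python3 -m jog '[[0,0,-0.06,0,0,0],[0,0,-0.2,0,0,0],[0,0,-0.4,0,0,0],[0,0,-0.4,0,0,0]]'; python3 -m jog '[[0,0,-0.12,0,0,0],[-0.2,0,-0.12,0,0,0.05],[-0.4,0,-0.12,0,0,0.1],[-0.6,0,-0.12,0,0,0.15],[-0.6,0,-0.12,0,0,0.2],[-0.6,0,-0.12,0,0,0.25],[-0.6,0,-0.12,0,0,0.3]]' 0.7
python3 - <<'E'
from h import *
d=r.snapshot("top"); crop(d,138,85,130,175,3.4,"dr1.png"); cv2.imwrite("pics/top1.png",d["pixels"][:,:,::-1])
d=r.snapshot("scene"); crop(d,210,140,150,150,4,"dr1s.png")
E
```

```text
time: 7.45
tool_pos: [422.6, 113.2, 117.6]
tcp_rot: [179.8, 0.0, 98.6]
ft_force: [0.5, -2.2, 6.9]
finger_gap: 9.6
time: 7.85
tool_pos: [421.1, 113.4, 116.3]
tcp_rot: [-180.0, -0.0, 98.6]
ft_force: [-0.5, -0.1, 2.4]
finger_gap: 25.6
time: 8.25
tool_pos: [424.4, 113.9, 223.2]
tcp_rot: [179.4, -0.0, 98.6]
ft_force: [0.7, -0.1, 0.8]
finger_gap: 25.6
time: 8.95
tool_pos: [443.3, -35.6, 245.7]
tcp_rot: [-179.9, 0.0, 46.5]
ft_force: [0.6, 0.7, -0.8]
finger_gap: 59.7
```

View pics/dr1.png

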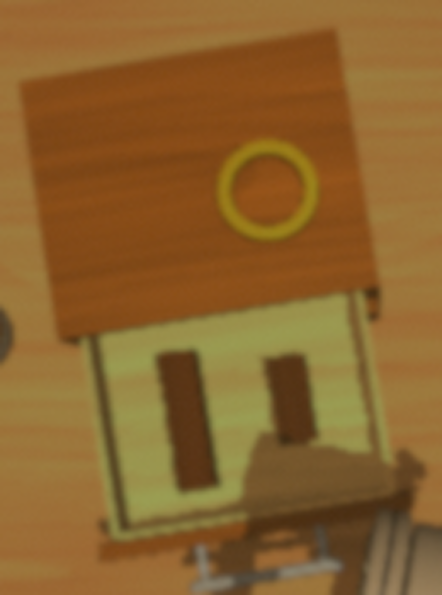

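View pics/dr1s.png

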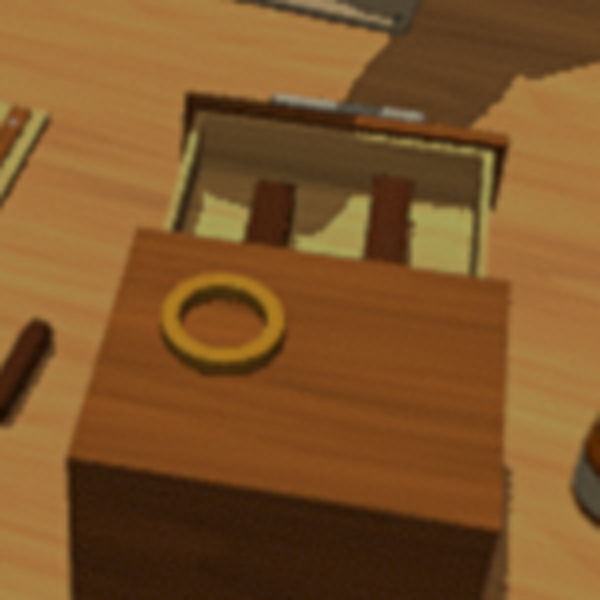

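The drawer is out. The left rail, about (157,352) to (217,490) in the top crop, is clearly the longer; the right one spans only (262,356) to (315,442). I'll zoom in.

```bash
python3 - <<'E'
from h import *
d=r.snapshot("top"); crop(d,175,180,60,60,10,"rail1.png")
E
```

```text
(no output)
```

View pics/rail1.png

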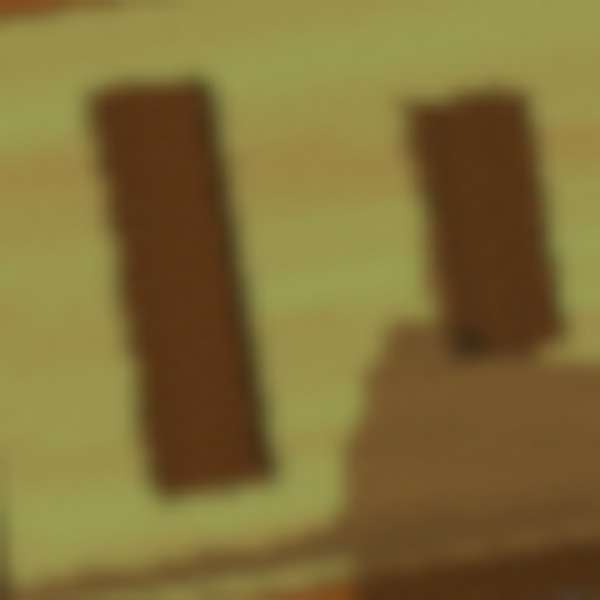

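The rail's top-face corners in the crop are (93,93), (200,83), (262,482) and (157,494), all at z=137.

```bash
python3 - <<'E'
from h import *
d=r.snapshot("top")
uv=(np.array([[93,93],[200,83],[262,482],[157,494]])+.5)/10-.5+[175,180]
c=p2w(d,uv,137); print(c.round(1),np.linalg.norm(c-np.roll(c,-1,0),axis=1).round(1),c.mean(0))
e=c[0]+c[1]-c[2]-c[3]; print(np.degrees(np.arctan2(e[1],e[0])))
plan([c.mean(0)[0],c.mean(0)[1],225],np.degrees(np.arctan2(e[1],e[0])))
E
```

```text
[[613.9 205.2 137. ]
 [616.3 174.2 137. ]
 [501.4 157.7 137. ]
 [498.4 188.  137. ]] [ 31.  116.1  30.4 116.8] [557.46899239 181.25689755 137.        ]
8.317567256811433
t 9.15 at [443.3 -34.9 245.9] [-1.7997e+02  1.0000e-02  4.7260e+01] F [ 0.1 -0.8 -0.7] gap 60.0
ROW [0.9449, -0.2515, 0.0836, -0.0001, 0.0001, 0.2163]
```

```bash
python3 -m jog '[[0.945,-0.25,0,0,0,0.216],[0.945,-0.25,0,0,0,0.216],[0.945,-0.25,0,0,0,0.216],[0.945,-0.25,0,0,0,0.216],[0.945,-0.25,0,0,0,0.216],[0.945,-0.25,0.05,0,0,0.216],[0.945,-0.25,0.083,0,0,0.216]]'; python3 - <<'E'
from h import *
plan([557.5,181.3,107],8.3)
d=r.snapshot("top"); crop(d,138,85,130,175,3.4,"g1.png")
d=r.snapshot("scene"); crop(d,210,100,150,150,4,"g1s.png")
E
```

```text
time: 9.85
tool_pos: [558.8, 182.4, 223.9]
tcp_rot: [-180.0, 0.1, 8.5]
ft_force: [-0.4, -0.4, -1.0]
finger_gap: 59.7
t 9.85 at [558.8 182.4 223.9] [-1.80e+02  9.00e-02  8.54e+00] F [-0.4 -0.4 -1. ] gap 59.7
ROW [-0.0049, 0.0036, 0.4675, -0.0, 0.0005, 0.0013]
```

View pics/g1s.png

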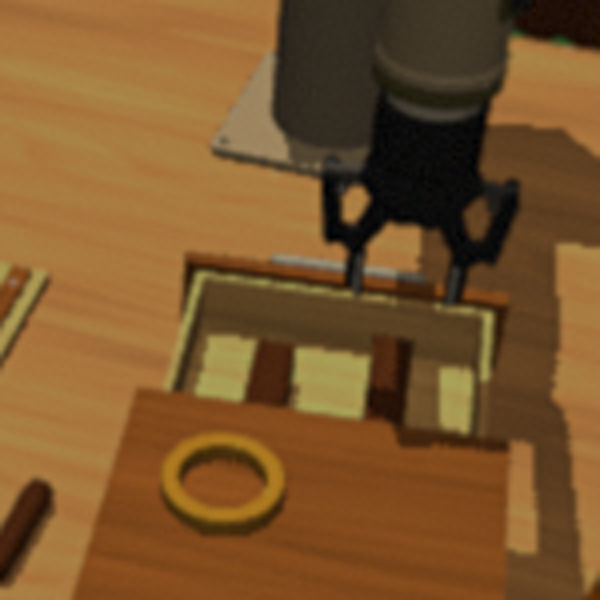

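The scene crop shows the tips, at (357,290) and (453,300), straddling the left rail at (390,380), so I descend.

```bash
python3 -m jog '[[-0.003,0.003,0.12,0,0,0],[-0.003,0.003,0.24,0,0,0],[-0.003,0.003,0.33,0,0,0],[-0.003,0.003,0.38,0,0,0],[-0.003,0.003,0.38,0,0,0]]'; python3 -m jog '[[0,0,0.04,0,0,0],[0,0,0.08,0,0,0],[0,0,0.08,0,0,0],[0,0,0.08,0,0,0]]'; python3 -c "
from h import *
plan([557.5,181.3,107],8.3)"
```

```text
time: 10.45
tool_pos: [556.8, 178.0, 128.9]
tcp_rot: [180.0, 0.2, 8.1]
ft_force: [0.7, -0.2, 0.4]
finger_gap: 59.7
time: 10.85
tool_pos: [558.3, 179.6, 110.6]
tcp_rot: [180.0, 0.0, 8.1]
ft_force: [-0.1, 0.4, 0.5]
finger_gap: 59.5
t 10.85 at [558.3 179.6 110.6] [1.80e+02 1.00e-02 8.12e+00] F [-0.1  0.4  0.5] gap 59.5
ROW [-0.0022, -0.0074, 0.0145, 0.0, 0.0, -0.001]
```

```bash
python3 -m jog '[[-0.002,-0.007,0.014,0,0,0],[-0.002,-0.007,0.014,0,0,0]]'; python3 -m jog '[[0,0,0,0,0,0],[0,0,0,0,0,0],[0,0,0,0,0,0],[0,0,0,0,0,0],[0,0,0,0,0,0],[0,0,0,0,0,0],[0,0,0,0,0,0]]' 0 80;  python3 -m jog '[[0,0,-0.04,0,0,0],[0,0,-0.08,0,0,0],[0,0,-0.12,0,0,0],[0,0,-0.12,0,0,0]]'
python3 - <<'E'
from h import *
plan([557.5,181.3,107],8.3)
d=r.snapshot("top"); crop(d,138,85,130,175,3.4,"g2.png")
d=r.snapshot("scene"); crop(d,210,100,150,150,4,"g2s.png")
E
```

```text
time: 11.05
tool_pos: [557.5, 181.5, 107.0]
tcp_rot: [-180.0, 0.0, 8.1]
ft_force: [-0.3, -0.8, 0.1]
finger_gap: 59.9
time: 11.75
tool_pos: [557.9, 181.3, 107.5]
tcp_rot: [-180.0, -0.0, 8.1]
ft_force: [1.6, -0.0, 4.8]
finger_gap: 31.1
time: 12.15
tool_pos: [558.9, 181.5, 139.5]
tcp_rot: [-180.0, -0.2, 8.1]
ft_force: [-0.0, 0.7, -1.1]
finger_gap: 30.8
t 12.15 at [558.9 181.5 139.5] [-179.98   -0.19    8.11] F [-0.   0.7 -1.1] gap 30.8
ROW [-0.0059, 0.0, 0.1299, -0.0001, -0.0011, -0.0011]
```

View pics/g2s.png

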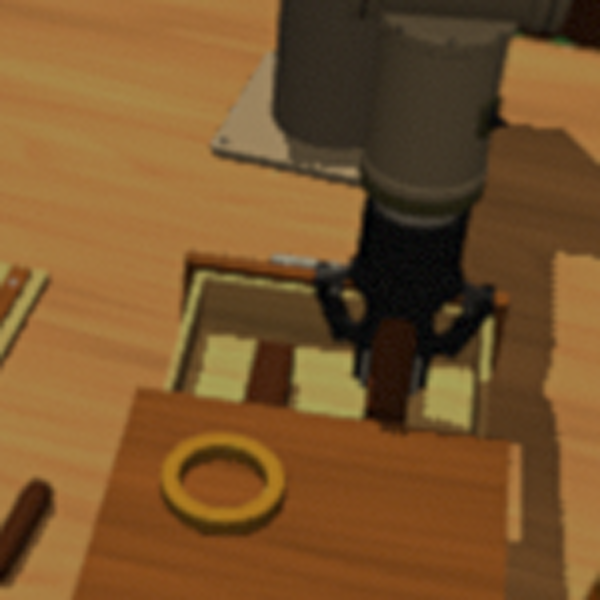

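The rail is in the grip and rising, and the short one stays put at (270,370). I lift clear and carry.

```bash
python3 -m jog '[[0,0,-0.1,0,0,0],[0,0,-0.25,0,0,0],[0,0,-0.36,0,0,0],[0,0,-0.36,0,0,0]]'; python3 -c "
from h import *
plan([499.9,-229.9,228],3.3)"
```

```text
time: 12.65
tool_pos: [559.9, 181.7, 232.1]
tcp_rot: [-180.0, -0.4, 8.1]
ft_force: [0.5, 0.1, -0.8]
finger_gap: 30.8
t 12.65 at [559.9 181.7 232.1] [-179.96   -0.44    8.11] F [ 0.5  0.1 -0.8] gap 30.8
ROW [-0.4699, 1.5962, 0.0118, -0.0003, -0.0024, 0.0267]
```

```bash
python3 -m jog '[[-0.02,0.05,0,0,0,0],[-0.05,0.16,0,0,0,0.005],[-0.08,0.28,0,0,0,0.005],[-0.12,0.4,0,0,0,0.01],[-0.15,0.52,0,0,0,0.01],[-0.19,0.64,0,0,0,0.015],[-0.22,0.76,0,0,0,0.015],[-0.26,0.88,0,0,0,0.02],[-0.28,0.96,0,0,0,0.02],[-0.29,0.98,0,0,0,0.027]]'; python3 -c "
from h import *
plan([499.9,-229.9,228],3.3)"
```

```text
time: 13.65
tool_pos: [518.5, -74.0, 224.7]
tcp_rot: [-180.0, 0.2, 3.1]
ft_force: [0.5, 0.6, -0.6]
finger_gap: 30.6
t 13.65 at [518.5 -74.  224.7] [-179.99    0.21    3.06] F [ 0.5  0.6 -0.6] gap 30.6
ROW [-0.1076, 0.6187, -0.0129, -0.0001, 0.0012, -0.0014]
```

```bash
python3 -m jog '[[-0.02,0.08,0,0,0,0],[-0.04,0.2,0,0,0,0],[-0.06,0.32,0,0,0,0],[-0.08,0.44,0,0,0,0],[-0.1,0.55,0,0,0,0],[-0.107,0.6,0,0,0,0],[-0.107,0.615,0,0,0,-0.001],[-0.107,0.615,0,0,0,-0.001]]'; python3 -m jog '[[0,0,0.12,0,0,0],[0,0,0.24,0,0,0],[0,0,0.36,0,0,0],[0,0,0.48,0,0,0],[0,0,0.6,0,0,0],[0,0,0.63,0,0,0],[0,0,0.63,0,0,0],[0,0,0.63,0,0,0]]'; python3 - <<'E'
from h import *
plan([499.9,-229.9,40],3.3)
d=r.snapshot("top"); crop(d,285,140,95,140,4.2,"j1.png")
d=r.snapshot("scene"); crop(d,150,120,100,100,6,"j1s.png")
E
```

```text
time: 14.45
tool_pos: [502.1, -226.1, 226.3]
tcp_rot: [-179.9, 0.1, 3.4]
ft_force: [-0.6, 0.2, -0.9]
finger_gap: 30.9
time: 15.25
tool_pos: [503.4, -226.5, 71.1]
tcp_rot: [179.9, -0.1, 3.5]
ft_force: [0.6, 0.3, -0.3]
finger_gap: 31.0
t 15.25 at [ 503.4 -226.5   71.1] [ 1.7995e+02 -9.0000e-02  3.4700e+00] F [ 0.6  0.3 -0.3] gap 31.0
ROW [-0.0151, 0.0126, 0.1245, 0.0003, -0.0005, 0.0009]
```

View pics/j1.png

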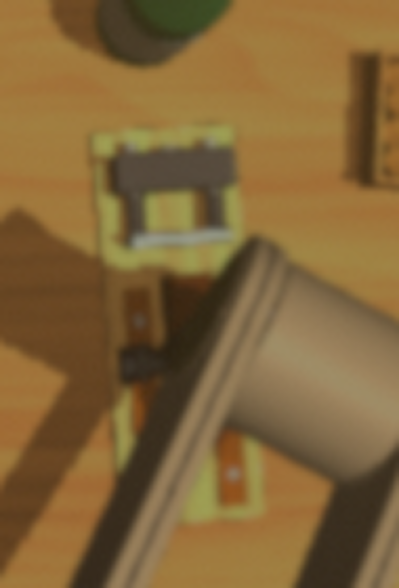

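View pics/j1s.png

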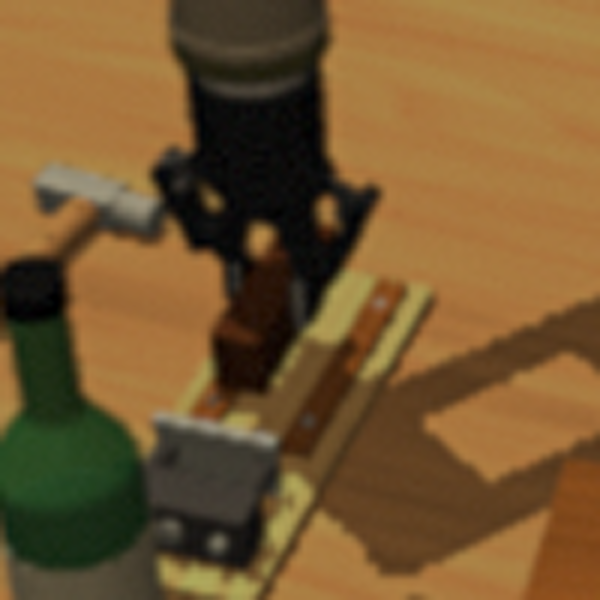

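Overlay the expected rail and jig on the pictures to check lateral alignment.

```bash
cat >> h.py <<'E'
def box(d,img,x,y,z,yaw,lx,ly,hz,u0,v0,s,col):
    c,sn=np.cos(np.radians(yaw)),np.sin(np.radians(yaw))
    L=[[a*lx/2,b*ly/2,k*hz] for k in(0,1) for a,b in((1,1),(1,-1),(-1,-1),(-1,1))]
    P=[[x+c*p[0]-sn*p[1],y+sn*p[0]+c*p[1],z+p[2]] for p in L]
    q=((w2p(d,P)-[u0,v0]+.5)*s-.5).round().astype(int)
    for i,j in((0,1),(1,2),(2,3),(3,0),(4,5),(5,6),(6,7),(7,4),(0,4),(1,5),(2,6),(3,7)): cv2.line(img,tuple(map(int,q[i])),tuple(map(int,q[j])),col,1)
def over(name,out,u0,v0,w,h,s,rail=None):
    d=r.snapshot(name); crop(d,u0,v0,w,h,s,out); img=cv2.imread("pics/"+out); c,sn=np.cos(np.radians(3.3)),np.sin(np.radians(3.3))
    at=lambda x,y:(524.9+c*x-sn*y,-228.5+sn*x+c*y)
    box(d,img,*at(0,0),0,3.3,300,110,12,u0,v0,s,(255,255,0)); box(d,img,*at(-55,0),12,3.3,170,42,6,u0,v0,s,(255,0,255)); box(d,img,*at(64,0),12,3.3,8,75,43,u0,v0,s,(0,255,0))
    if rail: box(d,img,*rail,120,32,40,u0,v0,s,(0,0,255))
    cv2.imwrite("pics/"+out,img)
E
python3 - <<'E'
from h import *
R=(503.4,-226.5,61,3.4)
over("scene","j2s.png",150,120,100,100,6,R); over("top","j2.png",285,140,95,140,4.2,R)
E
```

```text
(no output)
```

View pics/j2s.png

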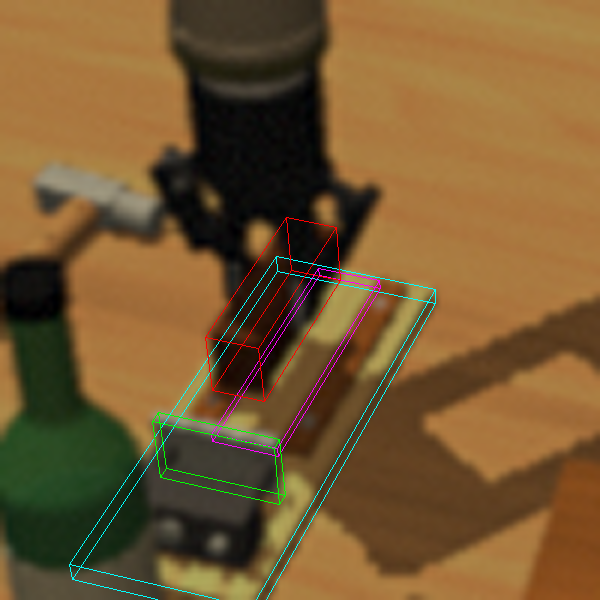

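View pics/j2.png

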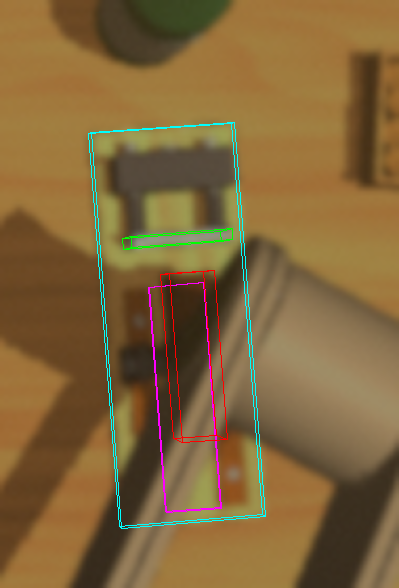

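```bash
python3 -m jog '[[-0.01,0.012,0.04,0,0,0],[-0.014,0.0125,0.1,0,0,0],[-0.014,0.0125,0.14,0,0,0],[-0.014,0.0125,0.14,0,0,0],[-0.014,0.0125,0.14,0,0,0]]'; python3 - <<'E'
from h import *
plan([499.9,-229.9,30],3.3)
s=r.sense()["tool_pos"]; R=(s[0],s[1],s[2]-10,3.4)
over("scene","j3s.png",150,130,100,100,6,R); over("top","j3.png",285,140,95,140,4.2,R)
E
```

```text
time: 15.95
tool_pos: [498.4, -229.6, 33.6]
tcp_rot: [-179.9, 0.1, 3.4]
ft_force: [0.2, -0.1, -1.1]
finger_gap: 31.2
t 15.95 at [ 498.4 -229.6   33.6] [-1.7994e+02  9.0000e-02  3.4200e+00] F [ 0.2 -0.1 -1.1] gap 31.2
ROW [0.0059, 0.0016, 0.0143, -0.0003, 0.0005, 0.0007]
```

View pics/j3s.png

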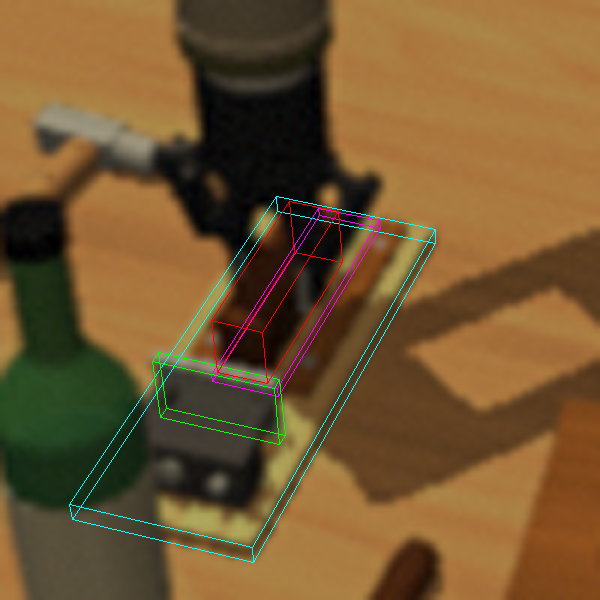

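View pics/j3.png

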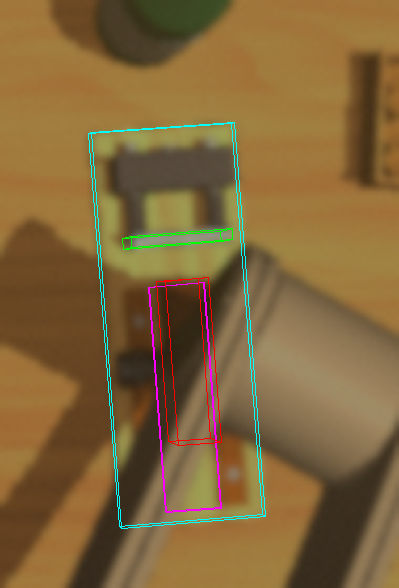

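The overlay (red rail, magenta channel) matches the picture and the rail sits centred over the channel. I lower in small steps with force checks.

```bash
python3 -m jog '[[0.004,0.001,0.01,0,0,0],[0.004,0.001,0.02,0,0,0],[0.004,0.001,0.03,0,0,0],[0.004,0.001,0.03,0,0,0]]'; python3 -m jog '[[0,0,0.006,0,0,0],[0,0,0.01,0,0,0],[0,0,0.01,0,0,0]]'; python3 -m jog '[[0,0,0.003,0,0,0],[0,0,0.006,0,0,0],[0,0,0.006,0,0,0]]'
```

```text
time: 16.45
tool_pos: [499.8, -229.9, 26.6]
tcp_rot: [-180.0, 0.0, 3.4]
ft_force: [-0.0, -0.1, -1.8]
finger_gap: 30.9
time: 16.75
tool_pos: [500.0, -230.1, 24.4]
tcp_rot: [-180.0, 0.0, 3.4]
ft_force: [0.0, -0.5, -0.4]
finger_gap: 31.0
time: 17.05
tool_pos: [500.0, -230.1, 22.9]
tcp_rot: [-180.0, 0.0, 3.4]
ft_force: [0.3, -0.7, -0.9]
finger_gap: 31.1
```

```bash
python3 -m jog '[[0,0,0.002,0,0,0],[0,0,0.002,0,0,0]]'; python3 -m jog '[[0,0,0.002,0,0,0],[0,0,0.002,0,0,0]]';python3 -m jog '[[0,0,0.002,0,0,0],[0,0,0.002,0,0,0]]'
```

```text
time: 17.25
tool_pos: [500.1, -230.2, 22.6]
tcp_rot: [180.0, -0.0, 3.4]
ft_force: [0.2, 0.0, -1.5]
finger_gap: 30.8
time: 17.45
tool_pos: [500.1, -230.2, 22.5]
tcp_rot: [180.0, -0.0, 3.4]
ft_force: [-3.1, 2.8, 4.6]
finger_gap: 31.0
time: 17.65
tool_pos: [500.1, -230.1, 22.5]
tcp_rot: [-180.0, 0.0, 3.4]
ft_force: [-5.6, 3.3, 11.0]
finger_gap: 30.9
```

Contact came at TCP z 22.5, which matches the rail's underside on the base at 12. I ease the downforce and slide forward.

```bash
python3 -m jog '[[0,0,-0.002,0,0,0],[0,0,-0.002,0,0,0]]'; python3 -m jog '[[0.015,0,0,0,0,0],[0.035,0,0,0,0,0],[0.055,0,0,0,0,0],[0.07,0,0,0,0,0],[0.07,0,0,0,0,0]]'; python3 -m jog '[[0.008,0,0,0,0,0],[0.012,0,0,0,0,0],[0.012,0,0,0,0,0]]'
```

```text
time: 17.85
tool_pos: [500.1, -230.2, 22.5]
tcp_rot: [180.0, -0.0, 3.4]
ft_force: [-4.1, 1.7, 5.9]
finger_gap: 30.9
time: 18.35
tool_pos: [518.2, -229.5, 22.5]
tcp_rot: [180.0, -0.1, 3.4]
ft_force: [-1.1, -0.8, 3.5]
finger_gap: 31.0
time: 18.65
tool_pos: [520.3, -229.4, 22.6]
tcp_rot: [180.0, 0.0, 3.4]
ft_force: [-5.2, -0.3, 8.1]
finger_gap: 31.2
```

```bash
python3 -m jog '[[0,0,-0.001,0,0,0],[0,0,-0.001,0,0,0],[0,0,-0.001,0,0,0]]'; python3 -m jog '[[0.006,0,0,0,0,0],[0.008,0,0,0,0,0],[0.008,0,0,0,0,0],[0.008,0,0,0,0,0]]'; python3 -m jog '[[0.006,0,0,0,0,0],[0.008,0,0,0,0,0],[0.008,0,0,0,0,0],[0.008,0,0,0,0,0]]'; python3 - <<'E'
from h import *
s=r.sense()["tool_pos"]; R=(s[0],s[1],12,3.4); print(s)
over("scene","j4s.png",150,130,100,100,6,R)
d=r.snapshot("top"); crop(d,295,160,60,60,10,"j4.png")
E
```

```text
time: 18.95
tool_pos: [520.3, -229.3, 22.5]
tcp_rot: [180.0, 0.0, 3.4]
ft_force: [-4.4, -0.7, 5.8]
finger_gap: 30.5
time: 19.35
tool_pos: [522.3, -229.1, 22.5]
tcp_rot: [180.0, 0.0, 3.4]
ft_force: [-4.3, -1.2, 6.6]
finger_gap: 31.2
time: 19.75
tool_pos: [524.2, -228.9, 22.5]
tcp_rot: [180.0, 0.0, 3.4]
ft_force: [-4.5, -1.3, 6.2]
finger_gap: 30.9
[ 524.24994128 -228.91344505   22.53992583]
```

View pics/j4.png

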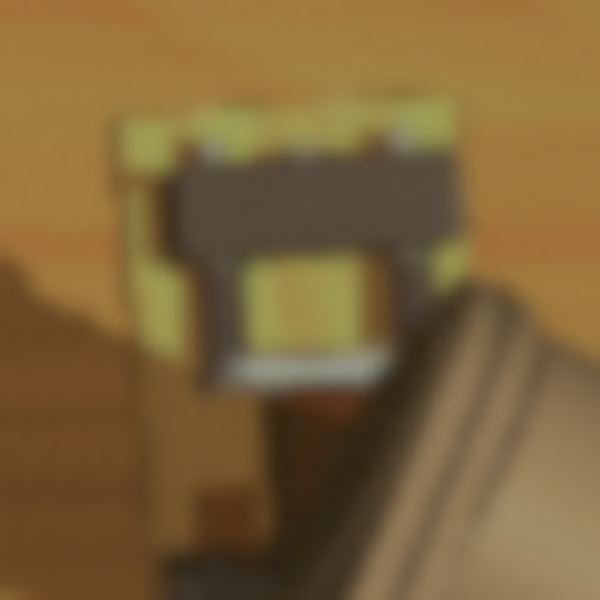

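View pics/j4s.png

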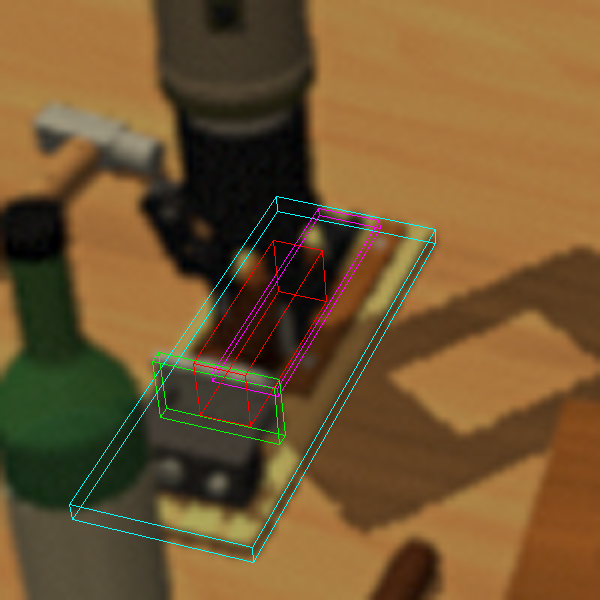

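The rail's end is about at the plate, which is still at rest. Sliding friction alone gives Fx of about -4.4 N. I continue in 1 mm steps and look for the change in slope.

```bash
python3 -m jog '[[0,0,-0.001,0,0,0],[0.004,0,-0.001,0,0,0],[0.004,0,-0.001,0,0,0]]'; for i in 1 2 3; do python3 -m jog '[[0.002,0,0,0,0,0],[0.004,0,0,0,0,0],[0.004,0,0,0,0,0]]' | grep -v -e gap -e rot; done
```

```text
time: 20.15
tool_pos: [525.5, -228.6, 22.5]
tcp_rot: [180.0, 0.0, 3.4]
ft_force: [-2.0, 1.1, 3.7]
finger_gap: 31.2
time: 20.45
tool_pos: [526.4, -228.6, 22.6]
ft_force: [-5.0, -1.1, 4.6]
time: 20.75
tool_pos: [527.1, -228.5, 22.5]
ft_force: [-5.2, -1.2, 5.9]
time: 21.05
tool_pos: [527.9, -228.5, 22.6]
ft_force: [-7.7, -0.4, 8.1]
```

```bash
python3 -m jog '[[0.002,0,-0.001,0,0,0],[0.004,0,-0.001,0,0,0],[0.004,0,-0.001,0,0,0]]'| grep -v -e gap -e rot; for i in 1 2 3; do python3 -m jog '[[0.002,0,0,0,0,0],[0.004,0,0,0,0,0],[0.004,0,0,0,0,0]]' | grep -v -e gap; done
```

```text
time: 21.35
tool_pos: [528.7, -228.4, 22.6]
ft_force: [-7.5, -0.4, 4.9]
time: 21.65
tool_pos: [529.5, -228.4, 22.5]
tcp_rot: [-180.0, 0.1, 3.4]
ft_force: [-8.5, -1.1, 6.8]
time: 21.95
tool_pos: [530.3, -228.3, 22.5]
tcp_rot: [-180.0, 0.1, 3.4]
ft_force: [-8.4, -1.3, 7.6]
time: 22.25
tool_pos: [531.1, -228.2, 22.5]
tcp_rot: [-180.0, 0.2, 3.4]
ft_force: [-11.2, -0.0, 8.8]
```

```bash
python3 -m jog '[[0,0,-0.001,0,0,0],[0,0,-0.002,0,0,0],[0,0,-0.002,0,0,0]]'| grep -v -e gap; for i in 1 2; do python3 -m jog '[[0.003,0,0,0,0,0],[0.006,0,0,0,0,0],[0.006,0,0,0,0,0],[0.006,0,0,0,0,0]]' | grep -v -e gap; done; python3 - <<'E'
from h import *
for i in range(4):
    d=r.snapshot("top"); s=r.sense(); print(s["tool_pos"].round(2),s["ft_force"].round(1))
crop(d,295,160,60,60,10,"j5.png")
E
```

```text
time: 22.55
tool_pos: [531.2, -228.2, 22.6]
tcp_rot: [-180.0, 0.1, 3.4]
ft_force: [-7.2, -1.6, 3.5]
time: 22.95
tool_pos: [532.5, -228.1, 22.6]
tcp_rot: [-180.0, 0.2, 3.4]
ft_force: [-8.7, -1.5, 4.5]
time: 23.35
tool_pos: [533.6, -228.0, 22.5]
tcp_rot: [-180.0, 0.2, 3.4]
ft_force: [-10.5, -0.5, 5.4]
[ 533.61 -228.05   22.56] [-11.9  -1.8   5.9]
[ 533.64 -228.06   22.59] [-12.1  -1.8   6.4]
[ 533.65 -228.06   22.58] [-11.2  -1.    5.9]
[ 533.65 -228.04   22.57] [-11.   -1.7   6.5]
```

View pics/j5.png

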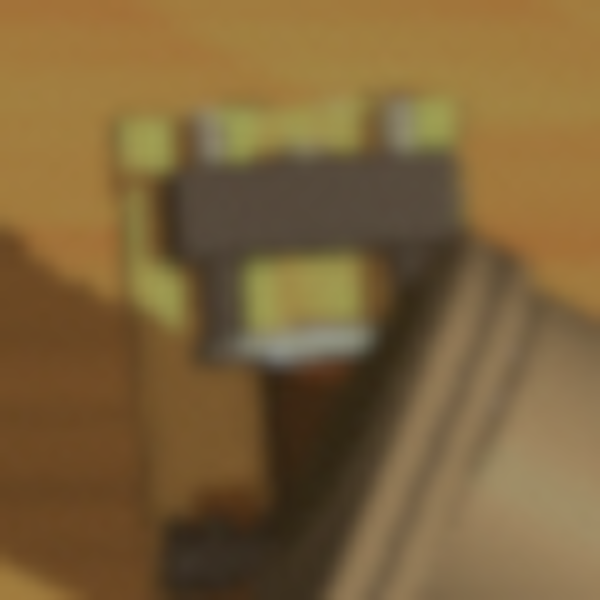

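The plate's bright edge has moved from row 370 to about 345 in the crop, roughly 7.7 mm, while the block stays still. I'll measure it more finely.

```bash
cat >> h.py <<'E'
def plate():
    ref=cv2.imread("pics/j4.png").astype(np.float32).sum(2); acc=0
    for i in range(3): 
        d=r.snapshot("top"); crop(d,295,160,60,60,10,"tmp.png"); acc=acc+cv2.imread("pics/tmp.png").astype(np.float32).sum(2)
    acc/=3; t=ref[345:392,255:340]
    for (c0,c1) in((255,300),(270,320),(290,335)):
        t=ref[350:390,c0:c1]; m=cv2.matchTemplate(acc[300:395,c0-6:c1+2],t,cv2.TM_CCOEFF_NORMED); _,v,_,l=cv2.minMaxLoc(m)
        print("plate shift mm",(350-300-l[1])/10/0.327,"score",round(v,2))
    s=r.sense(); print(s["tool_pos"].round(2),s["ft_force"].round(1))
E
python3 -c "
from h import *
plate()"
```

```text
plate shift mm 7.6452599388379205 score 0.9
plate shift mm 7.951070336391437 score 0.98
plate shift mm 8.256880733944953 score 0.97
[ 533.64 -228.04   22.59] [-10.7  -1.3   5.5]
```

```bash
python3 -m jog '[[0.003,0,-0.001,0,0,0],[0.006,0,-0.001,0,0,0],[0.009,0,-0.001,0,0,0],[0.01,0,-0.001,0,0,0],[0.01,0,-0.001,0,0,0],[0.01,0,-0.001,0,0,0]]'; python3 -c "
from h import *
plate()"
```

```text
time: 24.3
tool_pos: [535.6, -227.9, 22.6]
tcp_rot: [-179.9, 0.3, 3.4]
ft_force: [-13.4, -1.7, 6.4]
finger_gap: 30.8
plate shift mm 9.480122324159021 score 0.93
plate shift mm 9.174311926605505 score 0.94
plate shift mm 9.174311926605505 score 0.98
[ 535.63 -227.92   22.61] [-14.1  -1.5   6.7]
```

```bash
python3 -c "
from h import *
s=r.sense()['tool_pos']; plan([s[0]+.4,s[1],s[2]],3.4)"
python3 -m jog '[[0.001,0,0,0,0.0005,0],[0.002,0,0,0,0.001,0],[0.002,0,0,0,0.0015,0],[0.002,0,0,0,0.0015,0],[0.002,0,0,0,0.0015,0]]'; python3 -c "
from h import *
plate()
d=r.snapshot('scene'); crop(d,150,130,100,100,6,'j6s.png')
d=r.snapshot('top'); cv2.imwrite('pics/top6.png',cv2.resize(d['pixels'][:,:,::-1],(800,600),interpolation=cv2.INTER_CUBIC))"
```

```text
t 24.45 at [ 535.6 -227.9   22.6] [-179.94    0.27    3.4 ] F [-14.1  -1.5   6.7] gap 31.2
ROW [0.0016, 0.0001, -0.0, -0.0003, 0.0015, -0.0]
time: 24.95
tool_pos: [535.8, -227.9, 22.6]
tcp_rot: [-179.9, 0.0, 3.4]
ft_force: [-14.1, -2.7, 8.5]
finger_gap: 30.8
plate shift mm 9.480122324159021 score 0.97
plate shift mm 9.480122324159021 score 0.95
plate shift mm 9.480122324159021 score 0.98
[ 535.77 -227.88   22.56] [-13.7  -2.8   8.5]
```

View pics/j6s.png

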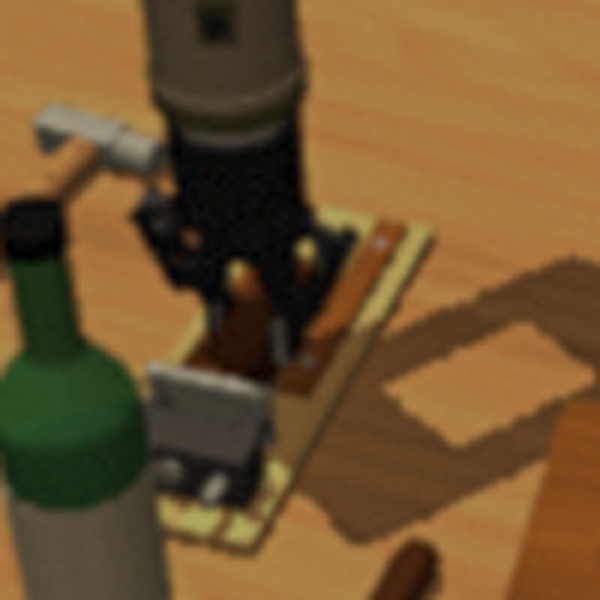

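View pics/top6.png

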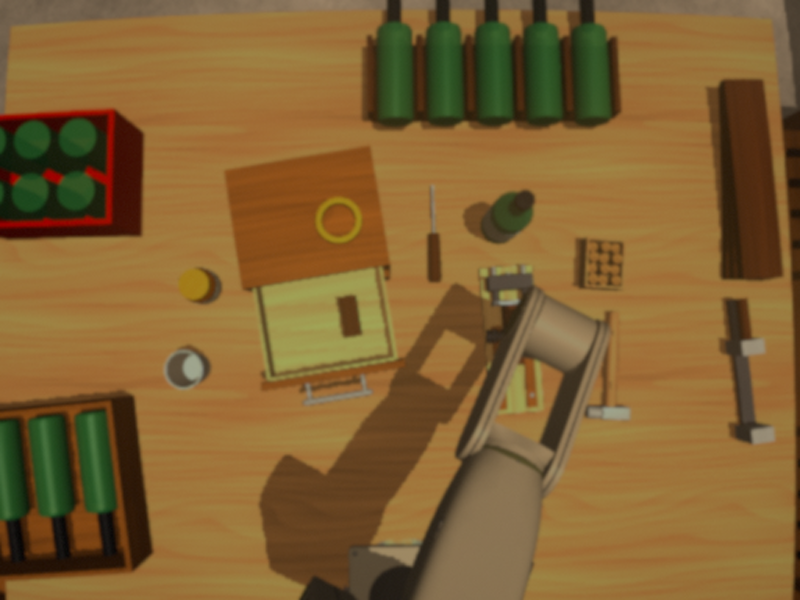

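The picture shows the drawer out with the short rail inside, the bystanders in place and the plate in by about 9.5 mm. One more small nudge, then I settle and check.

```bash
python3 -m jog '[[0.001,0,-0.001,0,0,0],[0.0025,0,-0.001,0,0,0],[0.0025,0,-0.001,0,0,0],[0.0025,0,-0.001,0,0,0],[0.0025,0,-0.001,0,0,0],[0.0025,0,-0.001,0,0,0]]'; python3 -c "
from h import *
plate();plate()"
```

```text
time: 25.8
tool_pos: [536.1, -227.8, 22.5]
tcp_rot: [-179.9, 0.1, 3.4]
ft_force: [-15.8, -2.8, 6.6]
finger_gap: 30.6
plate shift mm 9.480122324159021 score 0.9
plate shift mm 9.785932721712538 score 0.93
plate shift mm 10.091743119266054 score 0.96
[ 536.12 -227.86   22.56] [-14.5  -3.2   7.4]
plate shift mm 9.480122324159021 score 0.91
plate shift mm 9.785932721712538 score 0.93
plate shift mm 10.091743119266054 score 0.96
[ 536.12 -227.88   22.57] [-15.9  -3.    6.5]
```

The image puts the plate at about 9.8 mm, the TCP travel since contact gives about 10 to 10.5 mm, and the force agrees. The push is steady, so I hand in.

```bash
python3 -c "
from bench import r
print(r.hand_in())"
```

```text
the job is handed in; nothing more can be done
None
```

The long rail is held flat in the jig channel, pressing the stop plate in by about half its travel. I handed the job in at about 26 s of the 64 s allowed.

- **Drawer:** I pulled it about 170 mm to its stop, where the force rose to about 31 N. I eased off before letting go of the handle.
- **Rails:** The long rail was the left one. The last full top view shows the short one still inside the open drawer.
- **Placing:** The rail touched the jig base at the height expected (12 mm). The tool was within 0.1 degree of level at the last reading, so the rail should be lying flat.
- **Plate travel:** The camera shows it pushed in 9.5–10.1 mm, and the tool moved about 10–10.5 mm after contact, well short of the 20 mm end.
- **Force:** The wrist read 14–16 N along the push, not 10 N. I put the extra 4–5 N down to the rail rubbing on the base under about 7 N of downward load, which fits the 4.4 N measured while sliding before contact. From force alone the spring would be at roughly 9–11 N.
- **Steadiness:** The position stayed steady and the rail did not slip in the grip.
- **Bystanders:** All the bystander objects look unmoved in the last full picture, taken just before the final 0.6 mm nudge.

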